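Flip the beam-path status flag to green

ROBOT

A 6-joint arm with a two-finger parallel gripper is mounted at the origin on the work surface. World frame = base frame: x ahead of the robot, y to its left, z up, the work surface at z = 0. Lengths are in mm, angles in rad, forces in N, time in s.
With the tool pointing down it reaches from about 300 to 775 mm from the base axis. Payload 14.6 kg.
Tool frame: the origin (TCP) lies between the finger pads; the fingertips stand 8 mm ahead of it and the grasp point (between the pads) lies 11 mm behind it; y points along the fingers, x is the direction in which the jaws open and shut, and the axes are right-handed (so a half turn about y gives the same grasp; the last joint's range is limited). The gripper opens to 94 mm and grips with 3 to 60 N. Pads are 16 mm wide; open, the fingers measure 119 mm over their backs; the gripper's body (75 mm by 177 mm) begins 78 mm behind the grasp point.
Start: joints at [1.106, 0.3, 1.521, -0, 1.321, -0.067], TCP at [213.062, 507.044, 213.446] pointing down, gripper open.
Joint ranges: [-3.03, 3.03], [-0.79, 2.21], [0.23, 2.52], [-1.04, 4.18], [0, 3.07], [-2.55, 2.55]. Speed limits (rad/s): [2.22, 2.22, 2.57, 3.14, 3.14, 3.14].

INTERFACE

Orientations are given as [roll, pitch, yaw] about the fixed x, y, z axes, in that order (R = Rz(yaw) Ry(pitch) Rx(roll)).
In Python, from cell import read_state, imaging, order gives the robot as it stands. The module is installed in compiled form; this text tells all that it offers.
- The arm moves only by the shell command python3 -m handwheel 'ROWS' [FORCE]. ROWS is JSON, a list that holds one entry, the list of rows, each a list of 7 numbers: the shift along the tool's x, y, z in mm, then the turn, a rotation vector about the tool's x, y, z in degrees, then the opening, from -1 (shut) to 1 (fully open), so that 0 is half open. A call has 1 to 5 rows; each row is the pose to reach, as a shift and turn from the pose measured when the call began, along the tool's axes at that moment; what a row does not reach only later rows make up. A row lasts 1/12 s, in which the tool goes at most 41.7 mm and 7.16 degrees, less where a joint would pass 70% of its speed; a pose out of reach is approached as far as the arm can. A call with a gripper value outside its range is refused whole. The fingers move at their own pace and stop on an object; FORCE is the grip in N (left out, the last holds). Time passes only in rows, so rows that repeat a pose let the fingers close. It gives the time, the measured TCP pose, the force and the opening at its end, in the units of the state.
- read_state(): the state, without advancing time (a new reading comes with each control period).
- imaging.camera(name): name is "scene" or "top" or "wrist"; returns (picture, depth): 420x560x3 uint8, red, green, blue; 420x560 float32, mm along the optical axis (not along the pixel's ray), 0 where there is no reading.
- imaging.get_calibration(name): a dict with "mtx" (3x3 intrinsics, pixels), "dist" ([k1, k2, p1, p2, k3] as OpenCV has them; the pictures are not rectified), "world_from_camera" (4x4, takes a point from camera to world coordinates); the wrist camera has in their place "hand_eye" (4x4, takes a point from camera to tool coordinates, whose origin is the TCP and whose axes are the tool frame's). Camera axes: x right, y down, z forward; pixel columns grow to the right and rows downward; lengths in mm; the calibration is good to about 2 mm. A picture is of the moment at which its call begins: read the wrist's pose just before it. get_calibration takes no time and is no camera call.
- order.sign_off(): hands the job in, once; it reports no verdict.
The state is a dict: "clock": time; "joints": joint angles; "qd": joint speeds; "effort": joint torques, N m; "eef_pos": TCP position; "eef_rot": TCP orientation; "wrist_force": force on the tool from outside, world axes, zero at the start; "moment": the same for the moment, N m; "finger_gap": finger opening in mm.
Only numpy, scipy, OpenCV 4.12 (cv2) and the standard library are available. Lean on these libraries where they do the work, as an engineer would, in place of code of your own. Each camera call takes 0.05 s, during which the arm holds its last target.

TASK

The beam path is now aligned: with your fingertips, gently push the hinged status paddle up from its orange side and all the way over its pivot, until it lies flat on the other side with its green face up. Only push it, do not pinch or slam it, then let go; leave the lens tube, iris, mirror mount and mirror stand standing where they are.

Things in the scene. Friction and masses are not known exactly. Their poses are not given: they have to be found in the camera images.
- flag: Flag stand, bolted down: aluminium foot 116 x 40 x 12 mm, two steel posts (12.7 mm diameter, 84 mm apart along its x axis), 93 mm tall in all. Origin: centre of the foot's underside, 13 mm above the work surface, z up. Its x axis runs along the hinge rod. The paddle starts on its -y side and must end on its +y side. Yaw within 0.45 rad of the world's.
- hinge (a point): Centre of the hinge axis, half-way between the two posts, 85 mm above the foot's underside; axes as the stand's. Thin rubber stop bars run parallel to it 16 mm to either side just below the paddle.
- paddle (a joint): Paddle angle, rad. 0: level on the stand's -y side, orange face up. pi/2: upright. pi (stop): level on the +y side, green face up. Starts between 0 and 0.5. The hinge is stiff with friction (0.05 N m, about 1 N at the free edge): the paddle mostly stays where it is left, so push it the whole way.
- paddle_edge (a point): Middle of the paddle's free edge, 88 mm from the hinge axis. The paddle is a rectangular plate, 60 mm wide along the hinge axis, 6 mm thick, reaching from 8 to 88 mm from the axis, free space underneath; orange on one face, green on the other.
- lens_tube: Bystander: grey plastic lens tube standing loose on the breadboard, 38 mm diameter at its upper end, 85 mm tall. Origin: centre of its underside, z up.
- iris: Bystander: squat black iris diaphragm, loose, 56 mm diameter, 32 mm tall, with a short steel lever. Origin: centre of its underside, z up.
- mirror_mount: Bystander: brass kinematic mirror mount with round adjuster knobs, loose, 44 x 52 mm, 64 mm tall. Origin: centre of its underside, z up.
- mirror_stand: Bystander: slotted steel stand with a round silver mirror of 51 mm diameter held upright, loose, foot 50 x 60 mm, 64 mm tall. Origin: centre of its underside, z up.

How it is judged (in metres and radians):
On the way:
1. the paddle is pushed up past upright (value of joint paddle above 1.7 rad).
At the end, for the whole second after the job is handed in: The paddle lies flat on the +y side, green face up, within 0.14 rad of its stop (joint above 3.0), at rest; every bystander stands within 15 mm of its start and within 0.2 rad of upright (value of joint paddle above 3 rad and velocity of joint paddle below 0.05 rad/s and distance of each of lens_tube, iris, mirror_mount, mirror_stand from where it was at the start of the episode below 0.015 m and angle between each of lens_tube, iris, mirror_mount, mirror_stand's own z axis and vertical below 0.2 rad); the robot touches nothing.
It fails at once if a bystander (lens tube, iris, mirror mount or mirror stand) was shifted or lifted by more than 15 mm or tipped (distance of any of lens_tube, iris, mirror_mount, mirror_stand from where it was at the start of the episode above 0.015 m or angle between any of lens_tube, iris, mirror_mount, mirror_stand's own z axis and vertical above 0.2 rad).
It fails at once if the paddle was slammed (faster than 7 rad/s) (velocity of joint paddle above 7 rad/s).
It fails at once if the paddle was pinched (both its faces or both halves of its edges pressed by the fingers at once, over 6 N each) (contact force between the fingers and paddle_c0 above 6 N and contact force between the fingers and paddle_c1 above 6 N).
It fails at once if the paddle was pressed roughly (over 90 N) (contact force between the fingers and paddle above 90 N).
It also fails if it takes over 51 s, if anything falls off the work surface, if the arm or the gripper's body presses on something with over 40 N, if the wrist force passes 120 N, or if a joint passes its speed limit or range.

## Working session

There is one attempt and no reset: what is moved stays moved. The work goes in short steps, Python scripts to look and compute and a shell command to move; the robot and the scene stay as the last step left them, time stands still between calls to the robot, and variables do not carry over. Pictures are saved under pics/ and viewed, and the job is handed in when it is done.

```bash
mkdir -p pics
cat > h.py <<'E'
import cv2,numpy as np
from cell import read_state,imaging,order
def snap(n,f):
    s=read_state();p,d=imaging.camera(n);cv2.imwrite('pics/%s.png'%f,p[:,:,::-1]);np.save('pics/%s.npy'%f,d);return s,p,d
def world(n,d,pts,r=1):
    c=imaging.get_calibration(n);out=[]
    for u,v in pts:
        w=d[v-r:v+r+1,u-r:u+r+1];z=np.median(w[w>0])
        x,y=cv2.undistortPoints(np.array([[[u,v]]],float),c['mtx'],np.array(c['dist']))[0,0]
        out.append((np.array(c['world_from_camera'])@[x*z,y*z,z,1])[:3])
    return np.array(out)
E
python3 - <<'E'
from h import *
print(snap('scene','s0')[0]);snap('top','t0')
E
```

```text
{'clock': 0.0, 'joints': array([ 1.10635204e+00,  3.00442301e-01,  1.52161211e+00, -1.93583828e-05,
        1.32069629e+00, -6.65615356e-02]), 'qd': array([-0.00069016, -0.00041845,  0.00055755,  0.00090985,  0.00176263,
        0.00099007]), 'effort': array([ 3.41540792e-03, -5.31806982e+01, -3.52749252e+01,  7.10198446e-02,
        2.43129063e-02, -8.18361264e-05]), 'eef_pos': array([212.97546096, 506.80282517, 212.88899626]), 'eef_rot': array([-1.57073801e+00,  1.15673016e-03,  1.17291841e+00]), 'wrist_force': array([-0.3663621 ,  0.27086425, -0.87811589]), 'moment': array([ 0.01683882, -0.03951515,  0.04613805]), 'finger_gap': 94.148402939734}
```

View pics/s0.png

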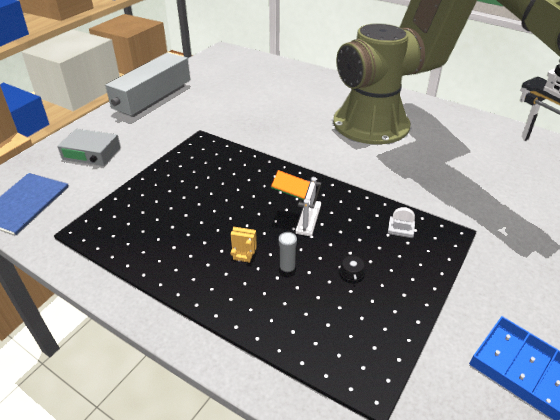

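View pics/t0.png

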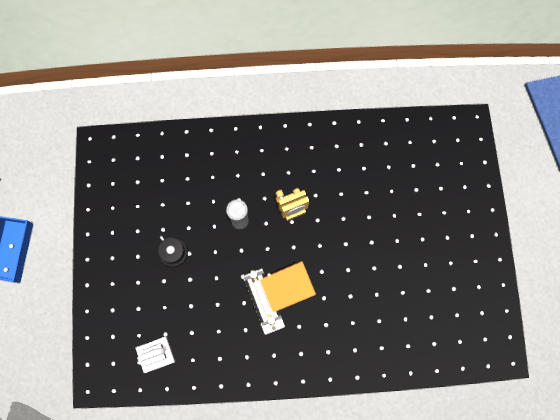

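Run:
```python
from h import *
p=cv2.imread('pics/t0.png')
cv2.imwrite('pics/t0c.png',cv2.resize(p[170:380,120:330],None,fx=2.8,fy=2.8,interpolation=cv2.INTER_CUBIC))
d=np.load('pics/t0.npy')
pts=[(258,272),(275,330),(303,265),(313,293),(290,288),(270,280),(237,210),(170,250),(293,203),(155,354),(400,250)]
for a,b in zip(pts,world('top',d,pts)):print(a,b.round(1))
```

```text
(258, 272) [564.7  67.8  93.9]
(275, 330) [465.5  44.4  14.7]
(303, 265) [568.   -9.5 122. ]
(313, 293) [519.6 -22.8 122.9]
(290, 288) [531.5  14.8 112.7]
(270, 280) [548.   47.8 106.1]
(237, 210) [677.2  98.8  97.7]
(170, 250) [622.4 230.1  44.3]
(293, 203) [689.5  -2.5  76.6]
(155, 354) [433.9 256.5  72.1]
(400, 250) [ 600.9 -205.    11.6]
```

View pics/t0c.png

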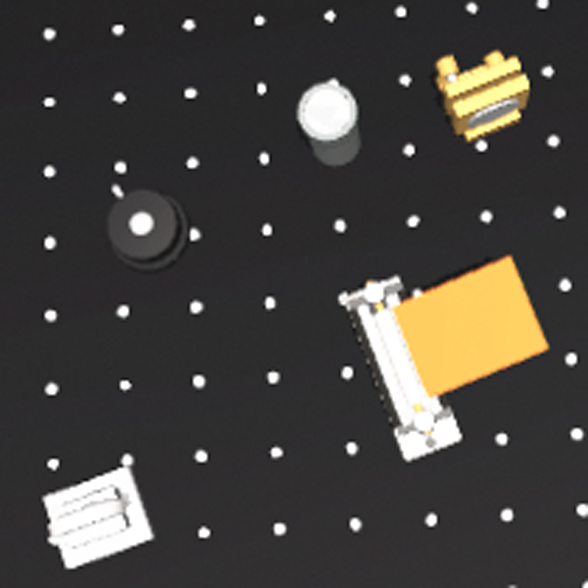

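```bash
cat >> h.py <<'E'
def rayz(n,u,v,zz,W=None):
    c=imaging.get_calibration(n);W=np.array(c['world_from_camera']) if W is None else W
    x,y=cv2.undistortPoints(np.array([[[u,v]]],float),c['mtx'],np.array(c['dist']))[0,0]
    r=W[:3,:3]@[x,y,1];o=W[:3,3];return o+r*(zz-o[2])/r[2]
def cloud(n,d,m):
    c=imaging.get_calibration(n);vs,us=np.nonzero(m&(d>0));z=d[vs,us]
    q=cv2.undistortPoints(np.stack([us,vs],1).astype(float)[:,None],c['mtx'],np.array(c['dist']))[:,0]
    P=np.c_[q*z[:,None],z,np.ones(len(z))];return (P@np.array(c['world_from_camera']).T)[:,:3]
E
python3 - <<'E'
from h import *
a=rayz('top',253.6,274.3,106);b=rayz('top',270.4,319.3,106);print(a,b,np.hypot(*(a-b)[:2]),'mid',(a+b)/2)
x=(a-b)/np.linalg.norm(a-b);print('yaw of a-b',np.arctan2(x[1],x[0]))
for n,f in(('top','t0'),('scene','s0')):
    p=cv2.imread('pics/%s.png'%f)[:,:,::-1].astype(int);d=np.load('pics/%s.npy'%f)
    m=(p[:,:,0]>200)&(p[:,:,2]<90)&(p[:,:,1]>100)&(p[:,:,1]<185)
    if n=='scene': m[:,:265]=0; m[:160]=0; m[215:]=0
    else: m[:250]=0
    m=cv2.erode(m.astype(np.uint8),np.ones((3,3)))>0
    P=cloud(n,d,m);c=np.median(P,0);u,s,vt=np.linalg.svd(P-P.mean(0));nn=vt[2]*np.sign(vt[2,2]);print(n,m.sum(),P.mean(0),nn,'tilt',np.arccos(nn[2]),'az',np.arctan2(nn[1],nn[0]))
p=[(512,256),(549,348),(430,397),(390,308)]
P=[rayz('top',120+u/2.8,170+v/2.8,z) for (u,v),z in zip(p,(123,123,102,102))];print(np.round(P,1))
for i in range(4):print(np.linalg.norm(P[i]-P[i-1]))
E
```

```text
[559.56141683  75.31474566 106.        ] [481.25457138  51.18822344 106.        ] 81.9393136285607 mid [520.40799411  63.25148455 106.        ]
yaw of a-b 0.29887345737323023Traceback (most recent call last):
  File "<stdin>", line 10, in <module>
  File "h.py", line 18, in cloud
    q=cv2.undistortPoints(np.stack([us,vs],1).astype(float)[:,None],c['mtx'],np.array(c['dist']))[:,0]
      ~~~~~~~~~~~~~~~~~~~^^^^^^^^^^^^^^^^^^^^^^^^^^^^^^^^^^^^^^^^^^^^^^^^^^^^^^^^^^^^^^^^^^^^^^^^
cv2.error: OpenCV(4.12.0) /io/opencv/modules/calib3d/src/undistort.dispatch.cpp:347: error: (-215:Assertion failed) CV_IS_MAT(_src) && CV_IS_MAT(_dst) && (_src->rows == 1 || _src->cols == 1) && (_dst->rows == 1 || _dst->cols == 1) && _src->cols + _src->rows - 1 == _dst->rows + _dst->cols - 1 && (CV_MAT_TYPE(_src->type) == CV_32FC2 || CV_MAT_TYPE(_src->type) == CV_64FC2) && (CV_MAT_TYPE(_dst->type) == CV_32FC2 || CV_MAT_TYPE(_dst->type) == CV_64FC2) in function 'cvUndistortPointsInternal'
```

```bash
sed -i 's/np.stack(\[us,vs\],1).astype(float)\[:,None\]/np.ascontiguousarray(np.stack([us,vs],1).astype(float).reshape(-1,1,2))/' h.py
python3 - <<'E'
from h import *
for n,f in(('top','t0'),('scene','s0')):
    p=cv2.imread('pics/%s.png'%f)[:,:,::-1].astype(int);d=np.load('pics/%s.npy'%f)
    m=(p[:,:,0]>200)&(p[:,:,2]<110)&(p[:,:,1]>100)&(p[:,:,1]<200)
    if n=='scene': m[:,:265]=0; m[:160]=0; m[210:]=0
    else: m[:250]=0
    m=cv2.erode(m.astype(np.uint8),np.ones((3,3)))>0
    print(n,m.sum())
    if not m.any(): print(p[288,290],p[183,290]);continue
    P=cloud(n,d,m);u,s,vt=np.linalg.svd(P-P.mean(0),full_matrices=False);nn=vt[2]*np.sign(vt[2,2]);print(P.mean(0),nn,'tilt',np.arccos(nn[2]),'az',np.arctan2(nn[1],nn[0]),P.min(0),P.max(0))
p=[(512,256),(549,348),(430,397),(390,308)]
P=[rayz('top',120+u/2.8,170+v/2.8,z) for (u,v),z in zip(p,(123,123,102,102))];print(np.round(P,1))
for i in range(4):print(np.linalg.norm(P[i]-P[i-1]))
E
```

```text
top 0
[255 207  98] [39 38 40]
scene 485
[534.45658946  22.32626022 112.21069004] [-0.09047926  0.24592934  0.96505558] tilt 0.26514094860990206 az 1.9233344898451388 [493.69263879 -19.7978124  100.16824006] [571.76847063  63.678789   123.85888735]
[[574.   -9.7 123. ]
 [517.1 -27.7 123. ]
 [493.8  45.  102. ]
 [549.6  66.2 102. ]]
82.4054883031223
59.71180483029731
79.23862392489681
59.702921652797485
```

```bash
cat >> h.py <<'E'
from scipy.spatial.transform import Rotation as Ro
YAW=.31;H=np.array([520.6,63.2,98.]);S=Ro.from_euler('z',YAW).as_matrix()
def R0(tilt): # tilt deg from straight down towards +ey
    return S@Ro.from_euler('x',-np.pi/2).as_matrix()@Ro.from_euler('x',tilt,degrees=True).as_matrix()
def plan(pst,tilt,tip=True):
    """pst: fingertip position in stand frame rel. hinge"""
    s=read_state();R=Ro.from_euler('xyz',s['eef_rot']).as_matrix();p=s['eef_pos']
    T=R0(tilt);tgt=H+S@np.array(pst,float)-(8*T[:,1] if tip else 0)
    print('shift',(R.T@(tgt-p)).round(1),'turn',np.degrees(Ro.from_matrix(R.T@T).as_rotvec()).round(1));where()
def where():
    s=read_state();R=Ro.from_euler('xyz',s['eef_rot']).as_matrix();t=s['eef_pos']+8*R[:,1]
    print('t',round(float(s['clock']),2),'tip st',(S.T@(t-H)).round(1),'dir st',(S.T@R[:,1]).round(2),'tcp',s['eef_pos'].round(1),'F st',(S.T@s['wrist_force']).round(1),'gap',round(s['finger_gap'],1),'q',s['joints'].round(2))
E
python3 -c "
from h import *
plan([0,-180,150],0)"
```

```text
shift [-426.7  -42.7 -572.5] turn [ 0.  49.4 -0.1]
t 0.1 tip st [-157.7  516.4  107. ] dir st [-0. -0. -1.] tcp [212.9 506.9 213. ] F st [-0.5 -0.4  1.4] gap 93.9 q [ 1.11  0.3   1.52  0.    1.32 -0.07]
```

```bash
python3 -m handwheel '[[[-20,-30,-30,0,5,0,-1],[-45,-45,-60,0,10,0,-1],[-68,-45,-92,0,15,0,-1],[-92,-45,-123,0,20,0,-1],[-115,-45,-155,0,25,0,-1]]]' 20; python3 -c "
from h import *
plan([0,-180,150],0)"
```

```text
clock: 0.52
eef_pos: [311.7, 339.0, 258.2]
eef_rot: [-1.571, 0.001, 0.733]
wrist_force: [0.5, 0.2, -0.3]
finger_gap: 64.3
shift [-103.1    2.4 -508.9] turn [ 0.  24.2 -0. ]
t 0.52 tip st [-114.8  326.3  152.2] dir st [-0. -0. -1.] tcp [311.7 339.  258.2] F st [ 0.5  0.  -0.3] gap 64.3 q [ 0.75  0.06  1.69 -0.    1.38  0.02]
```

```bash
python3 -m handwheel '[[[-8,0,-40,0,5,0,-1],[-16,0,-80,0,10,0,-1],[-24,0,-120,0,15,0,-1],[-32,0,-160,0,20,0,-1],[-40,0,-200,0,24,0,-1]]]'; python3 -c "
from h import *
plan([0,-180,150],0)"
```

```text
clock: 0.93
eef_pos: [416.2, 161.6, 258.3]
eef_rot: [-1.571, 0.0, 0.309]
wrist_force: [-0.4, 0.7, 0.3]
finger_gap: 30.6
shift [  69.6    2.5 -305.5] turn [ 0. -0. -0.]
t 0.93 tip st [-69.4 125.5 152.3] dir st [-0. -0. -1.] tcp [416.2 161.6 258.3] F st [-0.1  0.8  0.3] gap 30.6 q [ 0.29  0.03  1.73 -0.    1.38 -0.02]
```

```bash
python3 -m handwheel '[[[0,0,-40,0,0,0,-1],[0,0,-80,0,0,0,-1],[0,0,-120,0,0,0,-1],[0,0,-160,0,0,0,-1],[0,0,-200,0,0,0,-1]]]'; python3 -c "
from h import *
plan([0,-180,150],0);plan([0,-180,120],55)"
```

```text
clock: 1.35
eef_pos: [477.2, -31.0, 258.3]
eef_rot: [-1.571, 0.001, 0.309]
wrist_force: [0.7, 1.0, 0.8]
finger_gap: 0.5
shift [  70.2    2.3 -103.5] turn [ 0. -0. -0.]
t 1.35 tip st [-70.1 -76.5 152.3] dir st [-0. -0. -1.] tcp [477.2 -31.  258.3] F st [1.  0.8 0.8] gap 0.5 q [-0.14  0.1   1.65 -0.    1.39 -0.45]
shift [  70.2   35.7 -110. ] turn [55.  -0.1 -0. ]
t 1.35 tip st [-70.1 -76.5 152.3] dir st [-0. -0. -1.] tcp [477.2 -31.  258.3] F st [1.  0.8 0.8] gap 0.5 q [-0.14  0.1   1.65 -0.    1.39 -0.45]
```

```bash
python3 -m handwheel '[[[18,0,-30,0,0,0,-1],[35,0,-60,6,0,0,-1],[53,0,-90,13,0,0,-1],[70,0,-115,20,0,0,-1],[70,0,-120,27,0,0,-1]]]'; python3 -c "
from h import *
plan([0,-180,120],55)"
```

```text
clock: 1.77
eef_pos: [582.2, -126.8, 257.3]
eef_rot: [-1.094, -0.0, 0.308]
wrist_force: [-0.4, 0.7, 0.2]
finger_gap: 0.5
shift [-0.8 36.9 -4.3] turn [27.7 -0.1  0.1]
t 1.77 tip st [   0.8 -196.   152.2] dir st [ 0.    0.46 -0.89] tcp [ 582.2 -126.8  257.3] F st [-0.2  0.8  0.2] gap 0.5 q [-0.43  0.55  1.13  0.36  1.78 -0.72]
```

```bash
python3 -m handwheel '[[[0,5,0,7,0,0,-1],[0,15,0,14,0,0,-1],[0,25,-3,21,0,0,-1],[0,33,-4,27.7,0,0,-1],[0,37,-4,27.7,0,0,-1]]]'
python3 - <<'E'
from h import *
plan([0,-75,-10],55); plan([0,-150,0],55)
snap('scene','s1');
E
```

```text
clock: 2.18
eef_pos: [577.2, -115.0, 217.6]
eef_rot: [-0.599, 0.006, 0.306]
wrist_force: [0.2, 0.1, -1.0]
finger_gap: 0.2
shift [  0.8 157.5 -43.9] turn [-0.7 -0.4  0. ]
t 2.18 tip st [  -0.5 -180.3  115.1] dir st [ 0.    0.83 -0.56] tcp [ 577.2 -115.   217.6] F st [ 0.3  0.  -1. ] gap 0.2 q [-0.51  0.78  1.06  0.67  2.02 -0.75]
shift [  1.1  89.9 -77.9] turn [-0.7 -0.4  0. ]
t 2.18 tip st [  -0.5 -180.3  115.1] dir st [ 0.    0.83 -0.56] tcp [ 577.2 -115.   217.6] F st [ 0.3  0.  -1. ] gap 0.2 q [-0.51  0.78  1.06  0.67  2.02 -0.75]
```

View pics/s1.png

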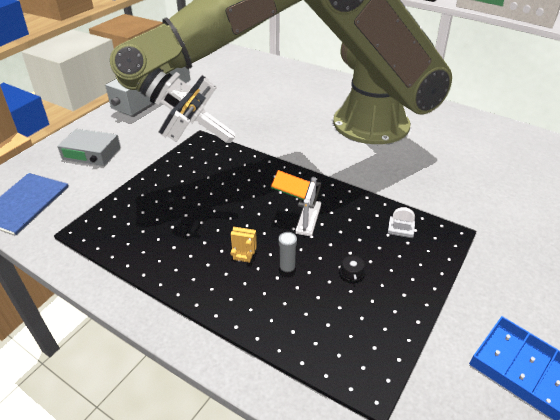

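```bash
python3 -m handwheel '[[[0,25,-20,0,0,0,-1],[0,50,-40,0,0,0,-1],[0,72,-60,0,0,0,-1],[0,90,-78,0,0,0,-1],[1,90,-78,0,0,0,-1]]]'
python3 - <<'E'
from h import *
plan([0,-70,-30],55)
E
```

```text
clock: 2.65
eef_pos: [567.9, -84.6, 100.3]
eef_rot: [-0.608, 0.008, 0.309]
wrist_force: [-0.3, 1.0, 0.0]
finger_gap: 0.1
shift [ 0.2 80.4 22.2] turn [-0.1 -0.4 -0.2]
t 2.65 tip st [-1.000e-01 -1.486e+02 -2.300e+00] dir st [-0.    0.82 -0.57] tcp [567.9 -84.6 100.3] F st [-0.  1.  0.] gap 0.1 q [-0.48  0.86  1.2   0.63  1.82 -0.87]
```

```bash
python3 -m handwheel '[[[0,30,-5,0,0,0,-1],[0,55,0,0,0,0,-1],[0,75,10,0,0,0,-1],[0,80,22,0,0,0,-1],[0,80,22,0,0,0,-1]]]'
python3 - <<'E'
from h import *
where();snap('scene','s2');p=cv2.imread('pics/s2.png');cv2.imwrite('pics/s2c.png',cv2.resize(p[100:280,180:420],None,fx=3,fy=3))
E
```

```text
clock: 3.07
eef_pos: [544.7, -8.9, 76.0]
eef_rot: [-0.612, 0.005, 0.312]
wrist_force: [0.8, 0.4, 1.3]
finger_gap: 0.7
t 3.07 tip st [  0.9 -69.5 -26.6] dir st [-0.    0.82 -0.57] tcp [544.7  -8.9  76. ] F st [0.9 0.2 1.3] gap 0.7 q [-0.39  0.8   1.39  0.68  1.68 -0.89]
```

View pics/s2c.png

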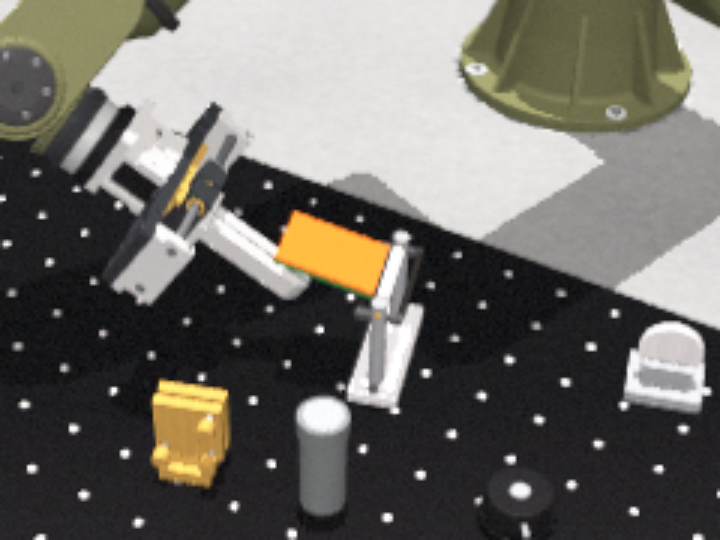

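```bash
cat >> h.py <<'E'
def path(pts):
    s=read_state();R=Ro.from_euler('xyz',s['eef_rot']).as_matrix();T=R0(55)
    for y,z in pts: print((y,z),(R.T@(H+S@np.array([0,y,z])-8*T[:,1]-s['eef_pos'])).round(1),np.degrees(Ro.from_matrix(R.T@T).as_rotvec()).round(1))
    where()
E
python3 -c "
from h import *
path([(-73,-12),(-73,0),(-72,9),(-70,16),(-67,24)])"
```

```text
(-73, -12) [ -1.  -10.4  11.1] [ 0.1 -0.2 -0.2]
(-73, 0) [ -1.  -17.3  20.9] [ 0.1 -0.2 -0.2]
(-72, 9) [ -1.1 -21.7  28.8] [ 0.1 -0.2 -0.2]
(-70, 16) [ -1.1 -24.1  35.7] [ 0.1 -0.2 -0.2]
(-67, 24) [ -1.1 -26.2  44. ] [ 0.1 -0.2 -0.2]
t 3.12 tip st [  0.9 -70.9 -27.1] dir st [-0.    0.82 -0.58] tcp [545.1 -10.2  75.5] F st [ 0.2 -0.9  0.6] gap 0.3 q [-0.39  0.8   1.38  0.68  1.68 -0.89]
```

```bash
python3 -m handwheel '[[[-1,-10,11,0,0,0,-1],[-1,-17,21,0,0,0,-1],[-1,-22,29,0,0,0,-1],[-1,-24,36,0,0,0,-1],[-1,-26,44,0,0,0,-1]]]'; python3 -c "
from h import *
path([(-63,31),(-59,38),(-53,44),(-47,50),(-40,57)]);snap('scene','s3');p=cv2.imread('pics/s3.png');cv2.imwrite('pics/s3c.png',cv2.resize(p[100:280,180:420],None,fx=3,fy=3))"
```

```text
clock: 3.53
eef_pos: [543.3, -7.1, 127.3]
eef_rot: [-0.614, 0.004, 0.31]
wrist_force: [0.4, 0.4, -0.7]
finger_gap: 0.2
(-63, 31) [-0.2 -0.1  7.6] [ 0.2 -0.2 -0.1]
(-59, 38) [-0.2 -0.9 15.6] [ 0.2 -0.2 -0.1]
(-53, 44) [-0.3  0.6 24. ] [ 0.2 -0.2 -0.1]
(-47, 50) [-0.3  2.  32.3] [ 0.2 -0.2 -0.1]
(-40, 57) [-0.3  3.7 42.1] [ 0.2 -0.2 -0.1]
t 3.53 tip st [  0.2 -67.3  24.7] dir st [-0.    0.82 -0.58] tcp [543.3  -7.1 127.3] F st [ 0.5  0.2 -0.7] gap 0.2 q [-0.39  0.72  1.38  0.68  1.74 -0.84]
```

View pics/s3c.png

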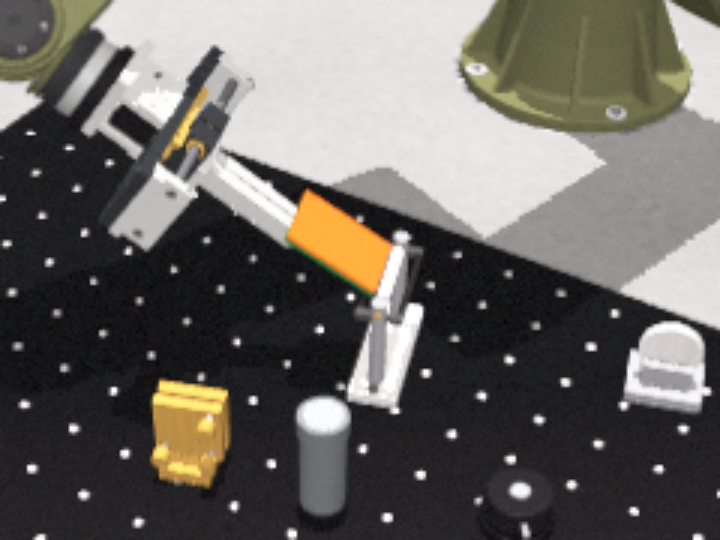

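Paddle is lifted to roughly 0.55 rad (edge at crop ~(300,215)), with the finger under it. I'll continue along the arc.

```bash
python3 -m handwheel '[[[0,0,8,0,0,0,-1],[0,-1,16,0,0,0,-1],[0,1,24,0,0,0,-1],[0,2,32,0,0,0,-1],[0,4,42,0,0,0,-1]]]'; python3 -c "
from h import *
path([(-33,63),(-25,69),(-16,73),(-7,75),(2,76)]);snap('scene','s4');p=cv2.imread('pics/s4.png');cv2.imwrite('pics/s4c.png',cv2.resize(p[100:280,180:420],None,fx=3,fy=3))"
```

```text
clock: 4.0
eef_pos: [534.8, 20.3, 160.9]
eef_rot: [-0.614, 0.003, 0.311]
wrist_force: [0.3, -0.7, -1.3]
finger_gap: 0.6
(-33, 63) [-0.5  1.9  7.1] [ 0.2 -0.1 -0.1]
(-25, 69) [-0.5  5.  16.6] [ 0.2 -0.1 -0.1]
(-16, 73) [-0.5 10.  25.1] [ 0.2 -0.1 -0.1]
(-7, 75) [-0.5 16.2 31.9] [ 0.2 -0.1 -0.1]
(2, 76) [-0.5 23.  37.9] [ 0.2 -0.1 -0.1]
t 4.0 tip st [  0.4 -38.6  58.3] dir st [-0.    0.82 -0.58] tcp [534.8  20.3 160.9] F st [ 0.  -0.8 -1.3] gap 0.6 q [-0.36  0.64  1.43  0.71  1.74 -0.79]
```

View pics/s4c.png

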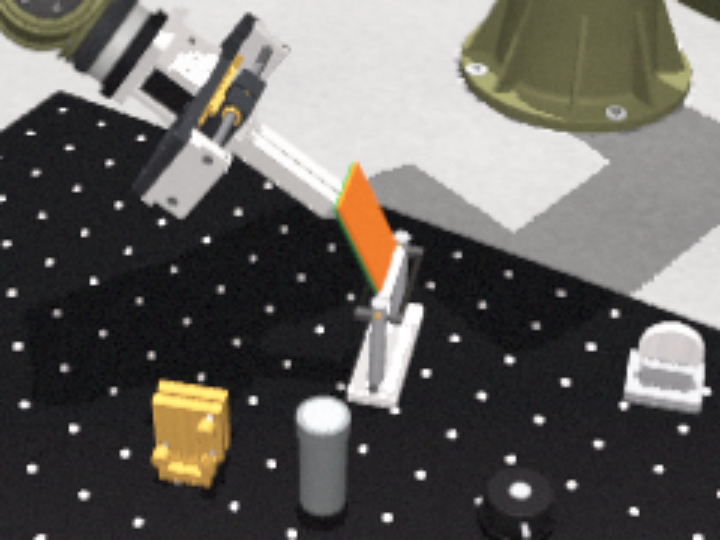

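Tip pushes the green face mid-paddle, ~1.0 rad. Bystanders unmoved.

```bash
python3 -m handwheel '[[[0,2,7,0,0,0,-1],[0,5,16,0,0,0,-1],[0,10,25,0,0,0,-1],[0,16,32,0,0,0,-1],[0,23,38,0,0,0,-1]]]'; python3 -c "
from h import *
path([(11,76),(20,75),(28,72),(35,69),(42,65)])"
```

```text
clock: 4.47
eef_pos: [522.1, 61.0, 180.6]
eef_rot: [-0.615, 0.001, 0.312]
wrist_force: [-0.1, 0.0, -0.3]
finger_gap: 0.7
(11, 76) [-0.8  6.8  2.4] [ 0.2 -0.  -0.1]
(20, 75) [-0.8 14.8  6.8] [ 0.2 -0.  -0.1]
(28, 72) [-0.7 23.   8.9] [ 0.2 -0.  -0.1]
(35, 69) [-0.7 30.5 10.5] [ 0.2 -0.  -0.1]
(42, 65) [-0.7 38.5 11.3] [ 0.2 -0.  -0.1]
t 4.47 tip st [ 0.8  4.  78. ] dir st [-0.    0.82 -0.58] tcp [522.1  61.  180.6] F st [-0.1  0.  -0.3] gap 0.7 q [-0.3   0.57  1.49  0.74  1.71 -0.75]
```

```bash
python3 -m handwheel '[[[0,7,2,0,0,0,-1],[0,15,7,0,0,0,-1],[0,23,9,0,0,0,-1],[-1,30,10,0,0,0,-1],[-1,38,11,0,0,0,-1]]]'; python3 -c "
from h import *
path([(48,60),(54,55),(59,50),(63,44),(67,37)]);snap('scene','s5');p=cv2.imread('pics/s5.png');cv2.imwrite('pics/s5c.png',cv2.resize(p[100:280,180:420],None,fx=3,fy=3))"
```

```text
clock: 4.88
eef_pos: [509.3, 96.9, 167.2]
eef_rot: [-0.614, 0.002, 0.312]
wrist_force: [0.7, -1.2, -0.2]
finger_gap: 0.4
(48, 60) [ 0.5  7.5 -0.4] [ 0.2 -0.  -0.1]
(54, 55) [ 0.5 15.3 -1. ] [ 0.2 -0.  -0.1]
(59, 50) [ 0.5 22.2 -2.2] [ 0.2 -0.  -0.1]
(63, 44) [ 0.5 29.  -4.8] [ 0.2 -0.  -0.1]
(67, 37) [ 0.5 36.3 -8.2] [ 0.2 -0.  -0.1]
t 4.88 tip st [-0.5 42.1 64.6] dir st [-0.    0.82 -0.58] tcp [509.3  96.9 167.2] F st [ 0.3 -1.3 -0.2] gap 0.4 q [-0.25  0.55  1.56  0.77  1.65 -0.75]
```

View pics/s5c.png

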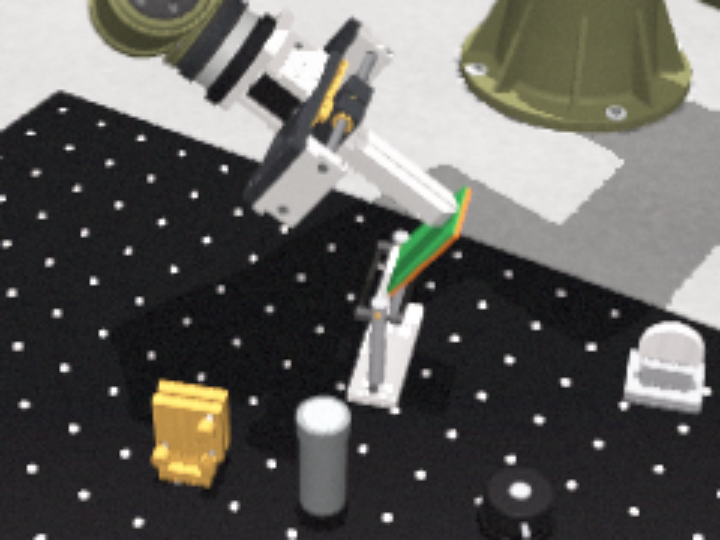

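Well past upright, green face showing with the tip on it. Next I push it down.

```bash
python3 -m handwheel '[[[0,7,0,0,0,0,-1],[0,15,-1,0,0,0,-1],[0,22,-2,0,0,0,-1],[0,29,-5,0,0,0,-1],[0,36,-8,0,0,0,-1]]]'; python3 -c "
from h import *
path([(69,30),(71,24),(72,19),(73,15),(73,12)])"
```

```text
clock: 5.35
eef_pos: [500.9, 121.9, 138.5]
eef_rot: [-0.614, 0.003, 0.313]
wrist_force: [0.8, 0.3, -0.1]
finger_gap: 0.4
(69, 30) [ 0.9  3.9 -4.5] [ 0.2 -0.  -0.2]
(71, 24) [ 0.9  9.  -8.3] [ 0.2 -0.  -0.2]
(72, 19) [  0.9  12.7 -11.8] [ 0.2 -0.  -0.2]
(73, 15) [  0.9  15.8 -14.5] [ 0.2 -0.  -0.2]
(73, 12) [  0.9  17.5 -16.9] [ 0.2 -0.  -0.2]
t 5.35 tip st [-0.9 68.4 35.9] dir st [-0.    0.82 -0.58] tcp [500.9 121.9 138.5] F st [ 0.9  0.  -0.1] gap 0.4 q [-0.21  0.57  1.61  0.79  1.58 -0.78]
```

```bash
python3 -m handwheel '[[[0,4,-5,0,0,0,-1],[0,9,-8,0,0,0,-1],[0,12,-12,0,0,0,-1],[0,16,-15,0,0,0,-1],[0,17,-17,0,0,0,-1]]]'; python3 -c "
from h import *
path([(73,10),(73,9),(73,8),(73,7),(73,6)]);snap('scene','s6');p=cv2.imread('pics/s6.png');cv2.imwrite('pics/s6c.png',cv2.resize(p[100:280,180:420],None,fx=3,fy=3))"
```

```text
clock: 5.77
eef_pos: [499.4, 125.9, 114.1]
eef_rot: [-0.613, 0.003, 0.313]
wrist_force: [0.3, -0.0, -0.2]
finger_gap: 0.7
(73, 10) [ 1.1  1.1 -1.1] [ 0.1 -0.1 -0.2]
(73, 9) [ 1.1  1.7 -1.9] [ 0.1 -0.1 -0.2]
(73, 8) [ 1.1  2.3 -2.7] [ 0.1 -0.1 -0.2]
(73, 7) [ 1.1  2.8 -3.5] [ 0.1 -0.1 -0.2]
(73, 6) [ 1.1  3.4 -4.3] [ 0.1 -0.1 -0.2]
t 5.77 tip st [-1.1 72.7 11.5] dir st [-0.    0.82 -0.58] tcp [499.4 125.9 114.1] F st [ 0.2 -0.1 -0.2] gap 0.7 q [-0.2   0.6   1.62  0.79  1.54 -0.81]
```

View pics/s6c.png

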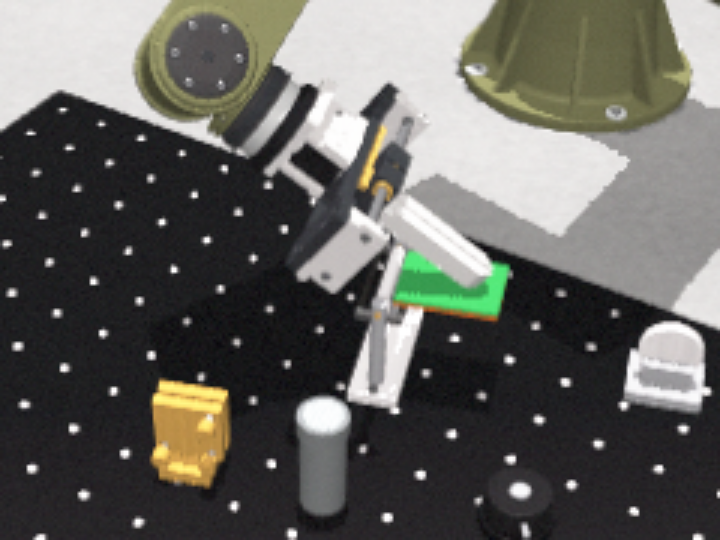

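```bash
python3 -m handwheel '[[[0,1,-1,0,0,0,-1],[0,1.5,-2,0,0,0,-1],[0,1.5,-2,0,0,0,-1]]]'; python3 -c "
from h import *
where()"
```

```text
clock: 6.07
eef_pos: [499.6, 125.8, 112.3]
eef_rot: [-0.612, 0.003, 0.313]
wrist_force: [-1.6, -0.3, 7.3]
finger_gap: 0.6
t 6.07 tip st [-0.9 72.5  9.7] dir st [-0.    0.82 -0.57] tcp [499.6 125.8 112.3] F st [-1.6  0.2  7.3] gap 0.6 q [-0.2   0.61  1.62  0.79  1.54 -0.81]
```

```bash
python3 -m handwheel '[[[0,0.5,-1,0,0,0,-1],[0,0.5,-1,0,0,0,-1]]]'; python3 -c "
from h import *
where()"
```

```text
clock: 6.23
eef_pos: [499.7, 125.7, 112.2]
eef_rot: [-0.611, 0.002, 0.313]
wrist_force: [-2.3, 0.5, 7.4]
finger_gap: 0.5
t 6.23 tip st [-0.9 72.5  9.6] dir st [-0.    0.82 -0.57] tcp [499.7 125.7 112.2] F st [-2.1  1.2  7.4] gap 0.5 q [-0.2   0.61  1.62  0.79  1.54 -0.81]
```

Firm stop at exactly the height expected for a flat paddle. Retreat upward.

```bash
python3 -m handwheel '[[[0,-6,8,0,0,0,-1],[0,-15,20,0,0,0,-1],[0,-32,40,0,0,0,-1],[0,-50,65,0,0,0,-1],[0,-65,90,0,0,0,-1]]]'; python3 -m handwheel '[[[0,-20,5,0,0,0,-1],[0,-50,5,0,0,0,-1],[0,-80,5,0,0,0,-1],[0,-80,5,0,0,0,-1],[0,-80,5,0,0,0,-1]]]';python3 - <<'E'
from h import *
where();snap('scene','s7');p=cv2.imread('pics/s7.png');cv2.imwrite('pics/s7c.png',cv2.resize(p[100:280,180:420],None,fx=3,fy=3))
s,p,d=snap('top','t7')
m=(p[:,:,1].astype(int)>p[:,:,0]+60)&(p[:,:,1].astype(int)>p[:,:,2]+60);m[:180]=0
for n,f in(('top','t7'),('scene','s7')):
    p=cv2.imread('pics/%s.png'%f)[:,:,::-1].astype(int);d=np.load('pics/%s.npy'%f)
    m=(p[:,:,1]>p[:,:,0]+60)&(p[:,:,1]>p[:,:,2]+60)
    if n=='scene': m[:,:290]=0;m[:150]=0;m[230:]=0;m[:,380:]=0
    else: m[:180]=0
    m=cv2.erode(m.astype(np.uint8),np.ones((3,3)))>0
    if m.sum()<20: print(n,'few');continue
    P=cloud(n,d,m);vt=np.linalg.svd(P-P.mean(0),full_matrices=False)[2];print(n,m.sum(),P.mean(0).round(1),(vt[2]*np.sign(vt[2,2])).round(3),'span z',P[:,2].min(),P[:,2].max())
for n,a,b in(('scene','s0','s7'),('top','t0','t7')):
    A=cv2.imread('pics/%s.png'%a,0).astype(int);B=cv2.imread('pics/%s.png'%b,0).astype(int)
    for name,(u,v) in dict(tube=(288,252),iris=(352,266),mount=(243,245),stand=(402,222)).items() if n=='scene' else dict(tube=(237,212),iris=(171,251),mount=(293,204),stand=(155,354)).items():
        t=A[v-18:v+19,u-16:u+17].astype(np.uint8);w=B[v-24:v+25,u-22:u+23].astype(np.uint8)
        r=cv2.minMaxLoc(cv2.matchTemplate(w,t,cv2.TM_CCOEFF_NORMED));print(n,name,round(r[1],3),(r[3][0]-6,r[3][1]-6))
E
```

```text
clock: 6.65
eef_pos: [500.4, 123.8, 225.8]
eef_rot: [-0.612, 0.001, 0.313]
wrist_force: [-0.1, 0.3, 0.9]
finger_gap: 0.1
clock: 7.07
eef_pos: [520.0, 63.6, 277.2]
eef_rot: [-0.614, -0.001, 0.311]
wrist_force: [-1.0, -0.1, -0.4]
finger_gap: 0.3
t 7.07 tip st [ -0.4   7.1 174.6] dir st [-0.    0.82 -0.58] tcp [520.   63.6 277.2] F st [-1.   0.2 -0.4] gap 0.3 q [-0.3   0.46  1.42  0.77  1.85 -0.62]
top 1418 [504.6 110.  100.7] [-0.001 -0.001  1.   ] span z 95.4637831659162 106.19022242297831
scene 487 [504.8 111.2 100. ] [-0.007 -0.001  1.   ] span z 96.13432063014727 105.25062536863516
scene tube 0.998 (0, 0)
scene iris 0.995 (0, 0)
scene mount 0.997 (0, 0)
scene stand 0.999 (0, 0)
top tube 1.0 (0, 0)
top iris 1.0 (0, 0)
top mount 0.538 (0, 0)
top stand 1.0 (0, 0)
```

View pics/s7c.png

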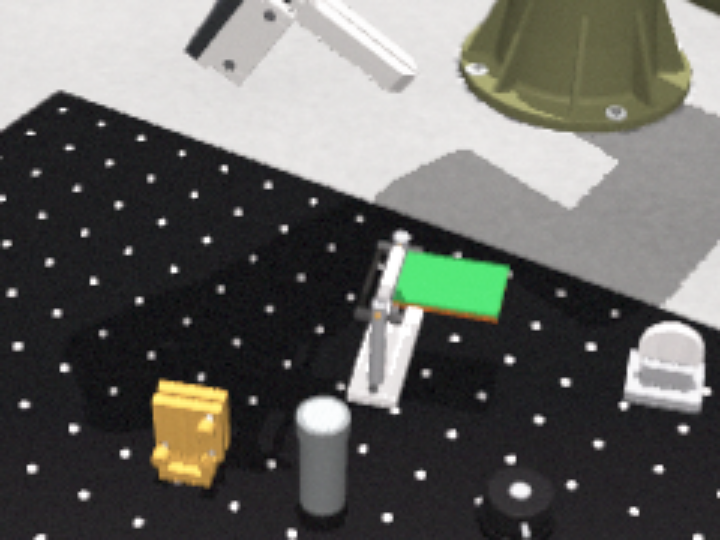

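The paddle lies flat with its green face up, the gripper is clear, and the bystanders match their start positions. The top view's poor match on the mirror mount is probably shadow or occlusion by the arm; the scene view shows no shift.

```bash
python3 -c "
from h import *
print(order.sign_off())"
```

```text
the job is handed in; nothing more can be done
None
```

The paddle is over its pivot and flat on the +y side with its green face up, and I handed the job in at about 7 s of the 51 s. I pushed it with closed fingertips tilted about 35° below horizontal. They lifted it from underneath, followed its arc over the top, and pressed it gently onto its stop at about 7 N before I backed the arm off.

**Paddle:** after the retreat, the plane fitted to the green face was level in both cameras, within 0.01 rad. Its height was 100–101 mm, against 101 mm expected for a flat paddle. I did not measure the paddle's speed directly. I kept it slow by moving the fingertips in small steps, about 2 rad/s at most.

**Bystanders:** matching before and after images gave no shift (0 pixels) for all four in the scene camera, and for the lens tube, iris and mirror stand in the top camera. The top camera's match for the mirror mount was poor (0.54). I put that down to the arm's shadow or the arm covering it, but did not check further. The scene camera shows the mount unmoved, with a match of 0.997.

**Robot:** the wrist force read about 1 N or less after the retreat, with the fingertips about 175 mm above the hinge and touching nothing.

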